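Bring the spice jar to the window of the tasting case and hold the carousel

ROBOT

A 7-joint arm with a two-finger parallel gripper is mounted at the origin on a cart in front of the work surface, level with it; the furniture and walls round the work are solid. World frame = base frame: x ahead of the robot, y to its left, z up, the work surface at z = 0. Lengths are in m, angles in rad, forces in N, time in s.
With the tool pointing down it reaches from about 0.35 to 0.9 m from the base axis. Payload 8.1 kg.
Tool frame: the origin (TCP) lies midway between the tips of the shut fingers; the grasp point (between the pads) lies 19 mm behind it; z points along the fingers, y is the line along which they close (so a half turn about z gives the same grasp; the last joint's range is limited). The gripper opens to 92 mm and grips with 3 to 60 N. Pads are 19 mm wide; open, the fingers measure 130 mm over their backs; the gripper's body (75 mm by 190 mm) begins 47 mm behind the grasp point.
Start: joints at [-1.303, 0.434, 0.025, 1.573, -0.012, 1.134, -0.075], TCP at [0.227, 0.583, 0.227] pointing down, gripper open.
Joint ranges: [-2.62, 2.62], [-0.44, 2.09], [-1.27, 1.32], [0.08, 2.57], [-1.32, 4.46], [0.12, 2], [-2.74, 2.74]. Speed limits (rad/s): [2.22, 2.22, 3.01, 3.01, 3.14, 3.14, 3.14].

INTERFACE

Orientations are given as a rotation vector (axis times angle).
In Python, from cell import arm gives the robot as it stands.
- The arm moves only by the tool carry_out, never from a script. Its arguments are lists of equal length, an entry for each row: "claw": the finger opening in cm, from 0 to 9.18; "delta_pos": the shift along the tool's x, y, z in cm, a list of three; "angular": the turn, a rotation vector about the tool's x, y, z in rad, a list of three. In form: {"claw": [claw, ...], "delta_pos": [[dx, dy, dz], ...], "angular": [[ax, ay, az], ...]}. A call has 1 to 20 rows; each row shifts and turns the commanded pose from where the row before left it, along the tool's axes as they then stand; what a row does not reach is not made up. A row lasts 1/10 s, in which the tool goes at most 50 mm and 8.59 degrees, less where a joint would pass 70% of its speed; a pose out of reach is approached as far as the arm can. A call with a gripper value outside its range is refused whole. The fingers move at their own pace and stop on an object; "force" is the grip in N (left out, the last holds). Time passes only in rows, so rows that do not move let the fingers close. It gives the time, the measured TCP pose, the force, the opening and the grip force at its end, in the units of the state.
- arm.observe(): the state, without advancing time (a new reading comes with each control period).
- arm.get_image(name): name is "side" or "top"; returns a dict with "frame" (480x640x3 uint8, red, green, blue), "mtx" (3x3 intrinsics, pixels), "T" (4x4, takes a point from camera to world coordinates). Camera axes: x right, y down, z forward; pixel columns grow to the right and rows downward; lengths in m; the calibration is good to about 2 mm. A picture is of the moment at which its call begins. There is no depth.
- arm.sign_off(): hands the job in; it is judged then, once.
Trained networks look in a picture, given as the dict that the camera call returned (one of the last four; its "shot" number tells which), for a name from the list of things; names that differ only in an ending like _2 or _b are one class to them, and where a whole thing is asked for, a point or a joint stands for the part that bears it (a point fixed in the world has none). Each returns a list of dicts, best first, with "conf" (0 to 1); they miss things now and then, are a little off and sometimes report something else, mostly with a low value. They report only what shows in the picture. A call takes as long as a camera call.
- arm.look_for(label, picture): "centre" ([column, row] as shares, 0 to 1, of the picture: columns of its width, rows of its height, amid what is visible of it).
- arm.trace(label, picture): "region" (480x640 bool, what is visible of it) and "centre" ([column, row] as shares, 0 to 1, of the picture: columns of its width, rows of its height, amid what is visible of it).
- arm.place_of(label, picture): "centre" ([column, row] as shares, 0 to 1, of the picture: columns of its width, rows of its height: a listed point, or the origin of a listed thing).
The state is a dict: "clock": time; "joints": joint angles; "dq": joint speeds; "joint_efforts": joint torques, N m; "position": TCP position; "ee_rot": TCP orientation; "force": force on the tool from outside, world axes, zero at the start; "ft_torque": the same for the moment, N m; "width": opening from 0.0 (shut) to 1.0 (fully open); "gripper_force": force on a finger pad.
Only numpy, scipy, OpenCV 4.12 (cv2) and the standard library are available. Lean on these libraries where they do the work, as an engineer would, in place of code of your own. Each camera call takes 0.05 s, during which the arm holds its last target. There are 200 camera calls.

TASK

Slide the clear guard at the front of the glazed tasting case fully open to its stop, then gently turn the carousel by the round wooden knob on the roof until the slim spice jar, the narrowest of the four jars, stands in the middle of the open window. Finish gripping the knob and holding the carousel still so that a colleague can lift the jar out: do not let go at the end. Keep every jar standing and leave the goods round the case where they are.

Things in the scene. Friction and masses are not known exactly. Their poses are not given: they have to be found in the camera images.
- case: Fixed glazed case: dark wood plinth, steel posts, clear walls and roof, back corners cut off; 324 mm wide, 268 mm deep, roof top at z = 152 mm (front rail 155). Origin: centre of the underside, on the carousel's upright axis; x to its back, y to the left as seen from its front (the robot's side), z up.
- window (a point): Middle of the window in the case's front, 121 mm in front of the carousel's axis (case x = -121 mm, y = 0), 85 mm up. The window is 100 mm wide between two fixed clear panes and full height; the sliding guard's clear pane closes it from outside. Axes as the case's.
- guard (a joint): How far the sliding guard stands open, m: 0 shut, 0.104 fully open against its stop. It slides straight along the case's +y (to the left as the robot sees it) with about 1 to 2 N of drag and stays where it is left. It may start slightly ajar (up to 0.02).
- guard_pull (a point): Grip point on the guard's pull, an upright round steel bar 12 mm thick, 30 mm in front of the pane, from z = 66 to 160 mm. The point is on its axis, 20 mm below the bar's free top end. Take it from above, fingers either side of it along the case's y. In the case's frame: x = -161, y = the guard's opening, z = 140 mm. Axes as the case's.
- carousel (a joint): Angle the carousel has been turned since the start, rad (0 at the start, positive counterclockwise from above). It turns freely without end either way, light drag 0.02 N m, no click stops, and coasts a little.
- carousel_knob: Round turned wooden knob above the roof, on top of the carousel's spindle and fixed to it: 36 mm in diameter where gripped, from z = 167 to 191 mm above the worktop, on a thin neck, domed top at 197 mm. Its origin is on the axis at the turntable's underside (24 mm above the worktop); it turns with the carousel.
- knob_grip (a point): Point on the knob's axis, 180 mm above the worktop, at the height to grip it; 28 mm above the clear roof.
- cumin_jar: The slim spice jar, 44 mm in diameter and 96 mm tall, with a tall dark cap: the narrowest of the four jars. Origin at the centre of its underside. Loose in one of the carousel's four bays (centres 66 mm from the axis, a quarter turn apart, low dividers between), floor 36 mm above the worktop; which bay varies. Turns with the carousel.
- mustard_jar: Jar 66 mm wide, 100 mm tall, the biggest, in another bay. Origin under its centre; loose.
- olive_jar: Squat jar 62 mm wide, 86 mm tall, in another bay. Origin under its centre; loose.
- honey_jar: Jar 60 mm wide, 99 mm tall, in another bay. Origin under its centre; loose.
- block_0: Wrapped block of cheese 127x84x53 mm right of the case; bystander, loose.
- wedge_0: Wedge of cheese 129x86x60 mm right of the case towards the robot; bystander, loose.
- wedge_5: Wedge of cheese 77x119x60 mm right of the case towards the back; bystander, loose.
- price_card_1: Price card in a wooden foot, 24x62x59 mm, at the left of the front edge of the worktop; bystander, loose.
- pepper_mill: Wooden pepper mill, 58 mm wide, 170 mm tall, right at the back; bystander, loose.

How it is judged:
On the way, in this order (a step that is already met when the one before it is completed fails the run):
1. the guard has been slid fully open (value of joint guard above 0.096 m), for 0.2 s.
2. the spice jar stands in the middle of the open window and the fingers hold the knob still (value of joint guard above 0.096 m and y of cumin_jar in the frame of case between -0.015 and 0.015 m and x of cumin_jar in the frame of case below -0.04 m and contact force between the fingers and carousel_knob above 3 N and velocity of joint carousel between -0.06 and 0.06 rad/s), for 0.4 s.
At the end, for the whole second after the job is handed in: The guard is open at least 96 of 104 mm; the spice jar stands upright on the window side of the carousel, its centre within 15 mm of the window's centre line; the fingers grip the knob (contact over 3 N) and the carousel does not turn (under 0.06 rad/s), through the last second, still held (all of step 2 and angle between cumin_jar's own z axis and vertical below 0.15 rad); the arm keeps its last pose, push and grip.
It fails at once if a jar in the case tips over (angle between any of cumin_jar, mustard_jar, olive_jar, honey_jar's own z axis and vertical above 0.35 rad).
It fails at once if the carousel is spun roughly, faster than 3 rad/s (velocity of joint carousel above 3 rad/s or velocity of joint carousel below -3 rad/s).
It fails at once if goods round the case are moved more than 30 mm (distance of any of block_0, wedge_0, wedge_5, price_card_1, pepper_mill from where it was at the start of the episode above 0.03 m).
It also fails if it takes over 58 s, if anything falls off the work surface, if the arm or the gripper's body presses on something with over 40 N, if the wrist force passes 120 N, or if a joint passes its speed limit or range.

## Working session

There is one attempt and no reset: what is moved stays moved. The work goes in short steps, Python scripts to look and compute and a tool call to move; the robot and the scene stay as the last step left them, time stands still between calls to the robot, and variables do not carry over. Pictures are saved under pics/ and viewed, at most 10 in all, crops included, and the job is handed in when it is done.

Besides the shell and the picture viewer there is one more tool, called after "Call:" as name(argument=value, ...) on one line, values as JSON. carry_out: Moves the arm, as the interface text tells. Its arguments: {"type":"object","properties":{"claw":{"type":"array","items":{"type":"number"}},"delta_pos":{"type":"array","items":{"type":"array","items":{"type":"number"}}},"angular":{"type":"array","items":{"type":"array","items":{"type":"number"}}},"force":{"type":"number"}},"required":["claw","delta_pos","angular"]}

```bash
mkdir -p pics
cat > h.py <<'E'
import numpy as np, cv2
from cell import arm
def shot(cam,name=None):
    p=arm.get_image(cam)
    if name: cv2.imwrite('pics/'+name,p['frame'][:,:,::-1])
    return p
def px(c): return np.array([c[0]*640,c[1]*480])
def ray(p,uv):
    d=p['T'][:3,:3]@np.linalg.inv(p['mtx'])@np.array([uv[0],uv[1],1.]); return p['T'][:3,3],d
def at_z(p,uv,z):
    o,d=ray(p,uv); return o+d*(z-o[2])/d[2]
def proj(p,X):
    T=np.linalg.inv(p['T']); c=T[:3,:3]@X+T[:3,3]; u=p['mtx']@c; return u[:2]/u[2]
def tri(a,ua,b,ub):
    A=[];y=[]
    for p,u in((a,ua),(b,ub)):
        o,d=ray(p,u); d=d/np.linalg.norm(d); M=np.eye(3)-np.outer(d,d); A.append(M); y.append(M@o)
    return np.linalg.lstsq(np.vstack(A),np.hstack(y),rcond=None)[0]
E
python3 - <<'E'
from h import *
np.set_printoptions(precision=4,suppress=True)
P={c:shot(c,c+'0.png') for c in('side','top')}
for c in P: print(c,P[c]['T'][:3,3],P[c]['T'][:3,2])
Z=dict(case=0,window=.085,guard_pull=.14,knob_grip=.18,carousel_knob=.024,cumin_jar=.036,mustard_jar=.036,olive_jar=.036,honey_jar=.036)
for n,z in Z.items():
    for c in P:
        r=arm.place_of(n,P[c])
        for q in r[:2]: print(n,c,round(q['conf'],2),px(q['centre']).round(1),at_z(P[c],px(q['centre']),z))
s=arm.observe();print(s)
E
```

```text
side [0.9433 0.3074 1.0706] [-0.3652 -0.3237 -0.8728]
top [ 0.3417 -0.0401  1.1214] [ 0.1983  0.0016 -0.9801]
case side 0.81 [364.1 338.7] [0.6188 0.1486 0.    ]
case side 0.38 [296.6 187.5] [ 0.4257 -0.2337  0.    ]
window top 0.81 [232.2 262.7] [0.498  0.1373 0.085 ]
window top 0.18 [235.  214.2] [0.6006 0.1351 0.085 ]
guard_pull side 0.54 [409.6 257.5] [0.4655 0.1296 0.14  ]
guard_pull top 0.83 [232.  280.9] [0.4542 0.127  0.14  ]
knob_grip side 0.55 [372.3 309.8] [0.6202 0.1514 0.18  ]
knob_grip top 0.52 [214. 193.] [0.6186 0.1608 0.18  ]
carousel_knob top 0.68 [231.1 214.8] [0.6144 0.1541 0.024 ]
mustard_jar top 0.56 [232.3 259.6] [0.5122 0.1457 0.036 ]
{'clock': 1.0, 'joints': array([-1.3026,  0.4345,  0.025 ,  1.5732, -0.0116,  1.1341, -0.0751]), 'dq': array([ 0.0008, -0.001 ,  0.0018,  0.0013, -0.0011,  0.0008, -0.0007]), 'joint_efforts': array([  0.0005, -66.7687,   0.9844, -31.4814,  -0.0606,   0.0326,
         0.0001]), 'position': array([0.2265, 0.5825, 0.2267]), 'ee_rot': array([-0.5792, -3.0877,  0.    ]), 'force': array([-0.148 , -0.9341, -0.08  ]), 'ft_torque': array([-0.0242, -0.0404,  0.0742]), 'gripper_force': 0.0, 'width': 0.9998119625681408}
```

View pics/top0.png

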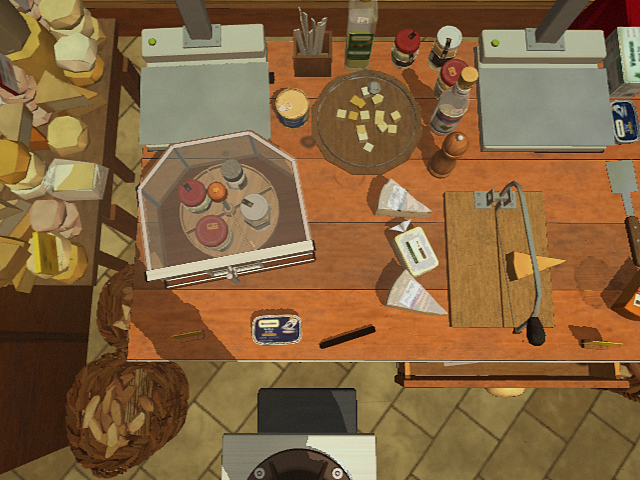

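View pics/side0.png

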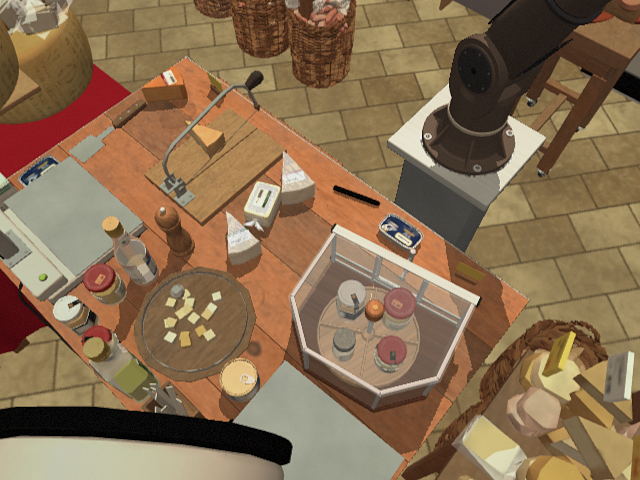

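The top view shows the knob at (217,190) and the front rail running from (147,276) to (313,245), so the case is yawed. The pull is near (232,272). The dark slim cap is at (232,172), towards the back. In the side view the knob is at (374,309) and the dark cap at (344,340).

Run:
```python
from h import *
np.set_printoptions(precision=4,suppress=True)
P={c:shot(c) for c in('side','top')}
S,T=P['side'],P['top']
def blob(p,c,r=14):
    x,y=c; im=cv2.cvtColor(p['frame'][y-r:y+r,x-r:x+r],cv2.COLOR_RGB2HSV).astype(int)
    m=(im[...,0]>4)&(im[...,0]<16)&(im[...,1]>150)&(im[...,2]>120)
    n,l,st,ce=cv2.connectedComponentsWithStats(m.astype('uint8')); k=1+np.argmax(st[1:,4]); print(st[k]); return ce[k]+[x-r,y-r]
kt,ks=blob(T,(217,190)),blob(S,(374,309)); K=tri(T,kt,S,ks); print('knob',kt,ks,K,at_z(T,kt,.185),at_z(S,ks,.185))
a,b=at_z(T,(147,276),.155),at_z(T,(313,245),.155); print('rail',a,b,np.linalg.norm(a-b),np.arctan2(*(a-b)[[1,0]])-np.pi/2)
a,b=at_z(S,(335,228),.155),at_z(S,(479,300),.155); print('railS',a,b,np.linalg.norm(a-b),np.arctan2(*(b-a)[[1,0]])-np.pi/2)
for n in('cumin_jar','mustard_jar','olive_jar','honey_jar','guard_pull','guard'):
  for c in P:
    for q in arm.look_for(n,P[c])[:2]: print(n,c,round(q['conf'],2),px(q['centre']).round(1))
print('cap',tri(T,(232,168),S,(344,336)),at_z(T,(232,168),.132),at_z(S,(344,336),.132))
for n,c in(('top',T),('side',S)):
  x,y=(140,140) if n=='top' else (280,215)
  cv2.imwrite(f'pics/{n}c.png',cv2.resize(c['frame'][y:y+150,x:x+200,::-1],(800,600),interpolation=cv2.INTER_CUBIC))
```

```text
[  4   6  19  18 223]
[  6   5  18  17 210]
knob [216.3901 190.6323] [374.4238 308.1095] [0.6196 0.1541 0.1921] [0.6218 0.1554 0.185 ] [0.6168 0.1531 0.185 ]
rail [0.4615 0.2867 0.155 ] [ 0.5223 -0.0292  0.155 ] 0.3217610924933069 0.19037614004685244
railS [ 0.522  -0.0253  0.155 ] [0.4574 0.2882 0.155 ] 0.3201103233049168 0.20293011391736915
cumin_jar side 0.65 [373.3 320.6]
mustard_jar top 0.53 [217.8 193.4]
mustard_jar top 0.28 [235.4 269.5]
olive_jar top 0.7 [217.5 196.7]
guard_pull side 0.52 [412.3 256.3]
guard_pull top 0.6 [233.1 272.1]
guard top 0.76 [230.6 271.1]
cap [0.6828 0.1365 0.1387] [0.6857 0.1367 0.132 ] [0.6804 0.1362 0.132 ]
```

View pics/topc.png

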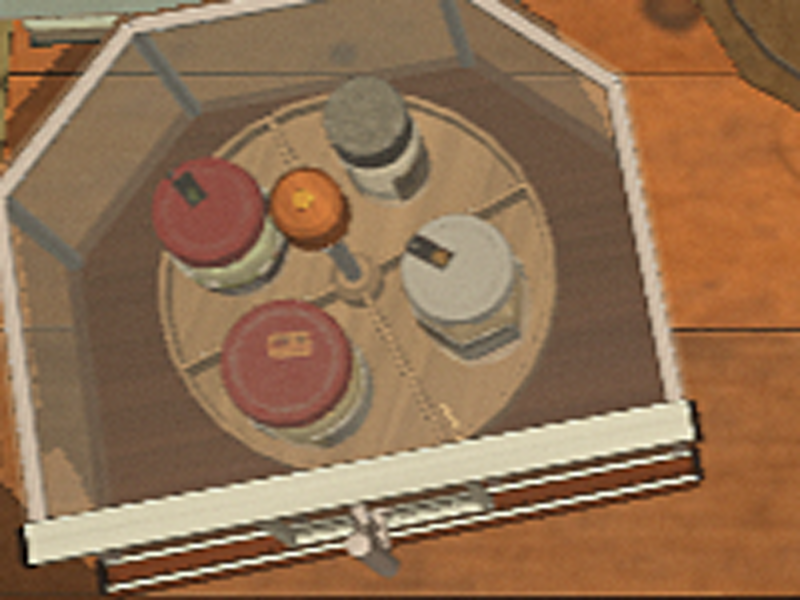

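View pics/sidec.png

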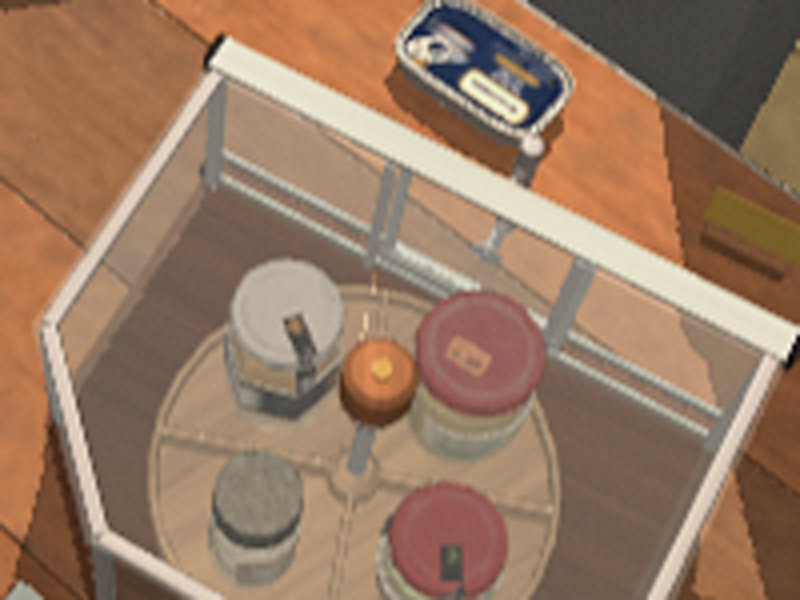

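```bash
cat >> h.py <<'E'
from scipy.spatial.transform import Rotation as Ro
YAW=.197; AX=np.array([.619,.1543]); CX=np.array([np.cos(YAW),np.sin(YAW)]); CY=np.array([-np.sin(YAW),np.cos(YAW)])
def case(X): d=np.array(X)[:2]-AX; return np.array([d@CX,d@CY])
def world(x,y): return AX+x*CX+y*CY
def tool(target,yaw_y=None):
    s=arm.observe(); R=Ro.from_rotvec(s['ee_rot']).as_matrix()
    y=np.arctan2(R[1,1],R[0,1]); print('yaw',y,'z',R[:,2])
    if yaw_y is not None:
        print('az',-(yaw_y-y)); R=Ro.from_euler('z',yaw_y-y).as_matrix()@R
    print('delta cm after turn',100*R.T@(np.array(target)-s['position']), 'pos',s['position'])
E
python3 - <<'E'
from h import *
np.set_printoptions(precision=4,suppress=True)
P={c:shot(c) for c in('side','top')}
S,T=P['side'],P['top']
b=tri(T,(230,276.2),S,(413.2,251.5)); print(b,at_z(T,(230,276.2),.16),at_z(S,(413.2,251.5),.16),case(b))
print('cum',case([.683,.1365]))
tool([*world(-.161,case(b)[1]),.121],YAW+np.pi/2)
E
```

```text
[0.4603 0.1292 0.1591] [0.4609 0.1277 0.16  ] [0.46   0.1306 0.16  ] [-0.1606  0.0064]
cum [ 0.0593 -0.03  ]
yaw 1.1998962606837296 z [ 0. -0. -1.]
az -0.5679000661111671
delta cm after turn [-14.0077 -49.0308  10.5725] pos [0.2265 0.5825 0.2267]
```

Call:
carry_out(claw=[9, 9, 9, 9, 9, 9, 9, 9], delta_pos=[[0, 0, -0.5], [0, 0, -0.5], [0, 0, -0.5], [0, 0, -0.5], [0, 0, 0], [0, 0, 0], [0, 0, 0], [0, 0, 0]], angular=[[0, 0, -0.08], [0, 0, -0.08], [0, 0, -0.08], [0, 0, -0.08], [0, 0, -0.08], [0, 0, -0.08], [0, 0, -0.088], [0, 0, 0]])

```text
clock: 2.6
position: [0.2266, 0.5825, 0.2467]
ee_rot: [0.311, -3.126, -0.0]
force: [-1.4, 0.3, 0.1]
width: 0.983
gripper_force: 0.0
```

Call:
carry_out(claw=[9, 9, 9, 9, 9, 9, 9, 9, 9, 9, 9, 9, 9, 9, 9, 9, 9, 9, 9, 9], delta_pos=[[-0.75, -2.6, 0], [-0.75, -2.6, 0], [-0.75, -2.6, 0], [-0.75, -2.6, 0], [-0.75, -2.6, 0], [-0.75, -2.6, 0], [-0.75, -2.6, 0], [-0.75, -2.6, 0], [-0.75, -2.6, 0], [-0.75, -2.6, 0], [-0.75, -2.6, 0], [-0.75, -2.6, 0], [-0.75, -2.6, 0], [-0.75, -2.6, 0], [-0.75, -2.6, 0], [-0.75, -2.6, 0], [-0.75, -2.6, 0], [-0.75, -2.6, 0], [-0.5, -2.2, 0], [0, 0, 0]], angular=[[0, 0, 0], [0, 0, 0], [0, 0, 0], [0, 0, 0], [0, 0, 0], [0, 0, 0], [0, 0, 0], [0, 0, 0], [0, 0, 0], [0, 0, 0], [0, 0, 0], [0, 0, 0], [0, 0, 0], [0, 0, 0], [0, 0, 0], [0, 0, 0], [0, 0, 0], [0, 0, 0], [0, 0, 0], [0, 0, 0]])

```text
clock: 4.6
position: [0.461, 0.1262, 0.2469]
ee_rot: [-0.297, 3.127, -0.001]
force: [-0.1, 0.0, 0.0]
width: 0.979
gripper_force: 0.0
```

Run:
```python
from h import *
np.set_printoptions(precision=4,suppress=True)
tool([*world(-.161,.0064),.121],YAW+np.pi/2); s=arm.observe(); print(s['joints'],s['clock'],s['force'])
```

```text
yaw 1.7603547633254786 z [ 0.0009 -0.0008 -1.    ]
az -0.007441563469418044
delta cm after turn [ 0.0616  0.3105 12.5925] pos [0.461  0.1262 0.2469]
[-0.5142  0.1725  0.1568  1.8992 -0.0293  1.0716  1.4147] 4.6 [-0.1411  0.0168  0.0314]
```

Call:
carry_out(claw=[6, 6, 6, 6, 6, 6, 6, 6, 6, 6, 6, 6], delta_pos=[[0.06, 0.3, 0], [0, 0, 1.5], [0, 0, 1.5], [0, 0, 1.5], [0, 0, 1.5], [0, 0, 1.5], [0, 0, 1.5], [0, 0, 1.5], [0, 0, 1], [0, 0, 0.8], [0, 0, 0.3], [0, 0, 0]], angular=[[0, 0, -0.007], [0, 0, 0], [0, 0, 0], [0, 0, 0], [0, 0, 0], [0, 0, 0], [0, 0, 0], [0, 0, 0], [0, 0, 0], [0, 0, 0], [0, 0, 0], [0, 0, 0]])

```text
clock: 5.8
position: [0.4585, 0.1325, 0.1206]
ee_rot: [0.32, -3.125, -0.0]
force: [0.0, -1.0, -0.5]
width: 0.651
gripper_force: 0.0
```

Call:
carry_out(claw=[0.8, 0.8, 0.8, 0.8, 0.8, 0.8, 0.8, 0.8, 0.8, 0.8], delta_pos=[[0, 0, 0], [0, 0, 0], [0, 0, 0], [0, 0, 0], [0, 0, 0], [0, 0, 0], [0, 0, 0], [0, 0, 0], [0, 0, 0], [0, 0, 0]], angular=[[0, 0, 0], [0, 0, 0], [0, 0, 0], [0, 0, 0], [0, 0, 0], [0, 0, 0], [0, 0, 0], [0, 0, 0], [0, 0, 0], [0, 0, 0]], force=15)

```text
clock: 6.8
position: [0.4587, 0.1322, 0.1208]
ee_rot: [-0.32, 3.125, -0.0]
force: [1.0, -1.1, 2.0]
width: 0.125
gripper_force: 15.0
```

Call:
carry_out(claw=[0.8, 0.8, 0.8, 0.8, 0.8, 0.8, 0.8, 0.8, 0.8, 0.8, 0.8, 0.8, 0.8], delta_pos=[[0, 0.4, 0], [0, 0.8, 0], [0, 0.8, 0], [0, 0.8, 0], [0, 0.8, 0], [0, 0.8, 0], [0, 0.8, 0], [0, 0.8, 0], [0, 0.8, 0], [0, 0.8, 0], [0, 0.8, 0], [0, 0.4, 0], [0, 0, 0]], angular=[[0, 0, 0], [0, 0, 0], [0, 0, 0], [0, 0, 0], [0, 0, 0], [0, 0, 0], [0, 0, 0], [0, 0, 0], [0, 0, 0], [0, 0, 0], [0, 0, 0], [0, 0, 0], [0, 0, 0]])

```text
clock: 8.1
position: [0.4415, 0.2202, 0.1208]
ee_rot: [-0.322, 3.123, 0.002]
force: [7.5, 2.4, -5.0]
width: 0.126
gripper_force: 15.0
```

Call:
carry_out(claw=[0.8, 0.8, 0.8, 0.8, 0.8], delta_pos=[[0, 0.3, 0], [0, 0.3, 0], [0, 0.3, 0], [0, 0.2, 0], [0, 0, 0]], angular=[[0, 0, 0], [0, 0, 0], [0, 0, 0], [0, 0, 0], [0, 0, 0]])

```text
clock: 8.6
position: [0.4404, 0.2255, 0.1208]
ee_rot: [-0.314, 3.124, -0.007]
force: [9.9, -14.4, 0.7]
width: 0.127
gripper_force: 15.0
```

Run:
```python
from h import *
s=arm.observe(); print(case(s['position']),s['force'],s['joints'])
```

```text
[-0.16121596  0.10479722] [  9.93903474 -14.36189481   0.70403934] [-0.67235631  0.34952     0.11168408  2.01946337 -0.04797487  0.7758386
  1.23816075]
```

Call:
carry_out(claw=[3, 3, 3, 3, 3, 3, 3, 3, 3, 3, 3, 3, 3, 3, 3], delta_pos=[[0, -0.5, 0], [0, 0, 0], [0, 0, 0], [0, 0, 0], [0, 0, -0.7], [0, 0, -1.3], [0, 0, -1.5], [0, 0, -1.5], [0, 0, -1.5], [0, 0, -1.5], [0, 0, -1.5], [0, 0, -1.5], [0, 0, -1], [0, 0, -0.5], [0, 0, 0]], angular=[[0, 0, 0], [0, 0, 0], [0, 0, 0], [0, 0, 0], [0, 0, 0], [0, 0, 0], [0, 0, 0], [0, 0, 0], [0, 0, 0], [0, 0, 0], [0, 0, 0], [0, 0, 0], [0, 0, 0], [0, 0, 0], [0, 0, 0]])

```text
clock: 10.1
position: [0.4397, 0.2245, 0.2463]
ee_rot: [-0.32, 3.124, 0.001]
force: [0.0, -0.5, 0.4]
width: 0.329
gripper_force: 0.0
```

Run:
```python
from h import *
np.set_printoptions(precision=4,suppress=True)
tool([.619,.1543,.163],YAW+np.pi/2)
p=shot('side')
cv2.imwrite('pics/s1.png',cv2.resize(p['frame'][195:405,260:540,::-1],(800,600)))
```

```text
yaw 1.7750868207310075 z [ 0.0008  0.0006 -1.    ]
az 0.00729049393611092
delta cm after turn [-16.2042 -10.4023   8.336 ] pos [0.4397 0.2245 0.2463]
```

View pics/s1.png

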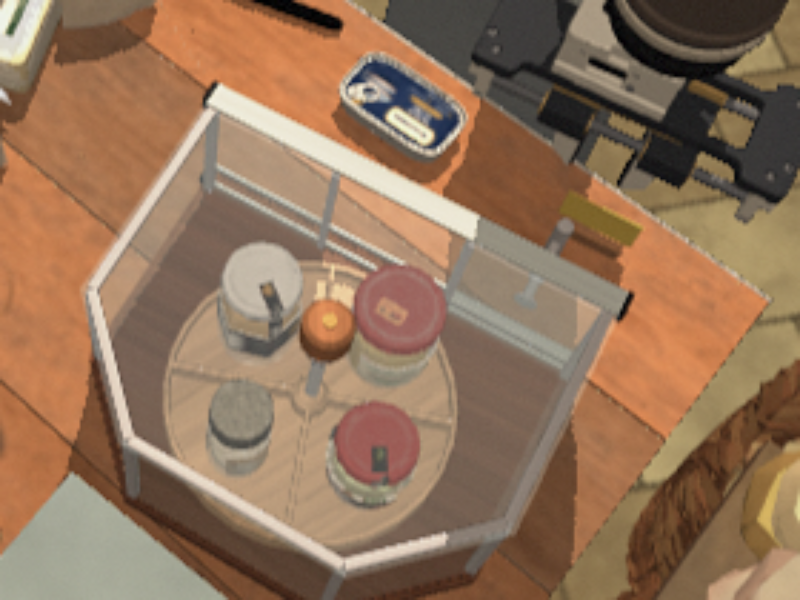

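The guard is open, with the pull at (560,235) in the crop. The jars stand, and the dark cap at (240,410) hasn't moved. Next is the knob.

Call:
carry_out(claw=[7, 7, 7, 7, 7, 7, 7, 7, 7, 7], delta_pos=[[-2, -1.3, 0], [-2, -1.3, 0], [-2, -1.3, 0], [-2, -1.3, 0], [-2, -1.3, 0], [-2, -1.3, 0], [-2, -1.3, 0], [-2, -1.3, 0], [-0.2, 0, 0], [0, 0, 0]], angular=[[0, 0, 0.007], [0, 0, 0], [0, 0, 0], [0, 0, 0], [0, 0, 0], [0, 0, 0], [0, 0, 0], [0, 0, 0], [0, 0, 0], [0, 0, 0]])

```text
clock: 11.15
position: [0.6186, 0.154, 0.2445]
ee_rot: [0.308, -3.125, 0.001]
force: [-0.8, 0.4, 0.5]
width: 0.768
gripper_force: 0.0
```

Run:
```python
from h import *
np.set_printoptions(precision=4,suppress=True)
tool([.619,.1543,.163],YAW+np.pi/2); print(arm.observe()['joints'])
```

```text
yaw 1.7672256603878096 z [-0.0019 -0.0006 -1.    ]
az -0.0005706664070870282
delta cm after turn [-0.064   0.0229  8.1455] pos [0.6186 0.154  0.2445]
[-0.4612  0.4442  0.199   1.5246 -0.0918  1.1839  1.521 ]
```

Call:
carry_out(claw=[7, 7, 7, 7, 7, 7, 7, 7, 7], delta_pos=[[0, 0, 1.2], [0, 0, 1.2], [0, 0, 1.2], [0, 0, 1.2], [0, 0, 1.2], [0, 0, 1], [0, 0, 0.7], [0, 0, 0.3], [0, 0, 0]], angular=[[0, 0, 0], [0, 0, 0], [0, 0, 0], [0, 0, 0], [0, 0, 0], [0, 0, 0], [0, 0, 0], [0, 0, 0], [0, 0, 0]])

```text
clock: 12.05
position: [0.6187, 0.1542, 0.1654]
ee_rot: [0.309, -3.126, 0.0]
force: [0.4, -0.0, -0.1]
width: 0.765
gripper_force: 0.0
```

Call:
carry_out(claw=[3, 3, 3, 3, 3, 3, 3, 3], delta_pos=[[0, 0, 0], [0, 0, 0], [0, 0, 0], [0, 0, 0], [0, 0, 0], [0, 0, 0], [0, 0, 0], [0, 0, 0]], angular=[[0, 0, 0], [0, 0, 0], [0, 0, 0], [0, 0, 0], [0, 0, 0], [0, 0, 0], [0, 0, 0], [0, 0, 0]], force=15)

```text
clock: 12.85
position: [0.6189, 0.1542, 0.1659]
ee_rot: [-0.309, 3.126, 0.0]
force: [-0.5, 0.9, 1.8]
width: 0.379
gripper_force: 15.0
```

Call:
carry_out(claw=[3, 3, 3, 3, 3, 3, 3, 3, 3, 3, 3, 3, 3, 3, 3, 3, 3, 3, 3, 3], delta_pos=[[0, 0, 0], [0, 0, 0], [0, 0, 0], [0, 0, 0], [0, 0, 0], [0, 0, 0], [0, 0, 0], [0, 0, 0], [0, 0, 0], [0, 0, 0], [0, 0, 0], [0, 0, 0], [0, 0, 0], [0, 0, 0], [0, 0, 0], [0, 0, 0], [0, 0, 0], [0, 0, 0], [0, 0, 0], [0, 0, 0]], angular=[[0, 0, 0.02], [0, 0, 0.04], [0, 0, 0.06], [0, 0, 0.06], [0, 0, 0.06], [0, 0, 0.06], [0, 0, 0.06], [0, 0, 0.06], [0, 0, 0.06], [0, 0, 0.06], [0, 0, 0.06], [0, 0, 0.06], [0, 0, 0.06], [0, 0, 0.06], [0, 0, 0.06], [0, 0, 0.06], [0, 0, 0.06], [0, 0, 0.06], [0, 0, 0.04], [0, 0, 0.02]])

```text
clock: 14.85
position: [0.6195, 0.1559, 0.1659]
ee_rot: [1.343, 2.839, 0.004]
force: [3.6, 5.6, -0.7]
width: 0.379
gripper_force: 15.0
```

Call:
carry_out(claw=[3, 3, 3, 3, 3, 3, 3, 3, 3, 3, 3, 3, 3, 3, 3, 3, 3, 3, 3, 3], delta_pos=[[0, 0, 0], [0, 0, 0], [0, 0, 0], [0, 0, 0], [0, 0, 0], [0, 0, 0], [0, 0, 0], [0, 0, 0], [0, 0, 0], [0, 0, 0], [0, 0, 0], [0, 0, 0], [0, 0, 0], [0, 0, 0], [0, 0, 0], [0, 0, 0], [0, 0, 0], [0, 0, 0], [0, 0, 0], [0, 0, 0]], angular=[[0, 0, 0.02], [0, 0, 0.04], [0, 0, 0.06], [0, 0, 0.06], [0, 0, 0.06], [0, 0, 0.06], [0, 0, 0.06], [0, 0, 0.06], [0, 0, 0.06], [0, 0, 0.06], [0, 0, 0.06], [0, 0, 0.06], [0, 0, 0.06], [0, 0, 0.06], [0, 0, 0.06], [0, 0, 0.06], [0, 0, 0.06], [0, 0, 0.06], [0, 0, 0.04], [0, 0, 0.02]])

```text
clock: 16.85
position: [0.6214, 0.1562, 0.166]
ee_rot: [2.611, 1.745, 0.008]
force: [12.2, 4.5, -7.5]
width: 0.379
gripper_force: 15.0
```

Run:
```python
from h import *
np.set_printoptions(precision=4,suppress=True)
tool([.619,.1543,.1655],YAW+np.pi/2-2.67); s=arm.observe();print(s['joints'],s['force'],s['ft_torque'])
p=shot('side')
cv2.imwrite('pics/s2.png',cv2.resize(p['frame'][195:405,260:540,::-1],(800,600)))
```

```text
yaw -0.3925764161646786 z [ 0.0054  0.0015 -1.    ]
az 0.5096272570404248
delta cm after turn [-0.3067 -0.0026  0.0459] pos [0.6214 0.1562 0.166 ]
[-0.8062  0.5944  0.7499  1.6539 -0.4515  1.0682 -0.3143] [12.1598  4.4632 -7.4755] [ 1.0486 -2.1812  0.1391]
```

View pics/s2.png

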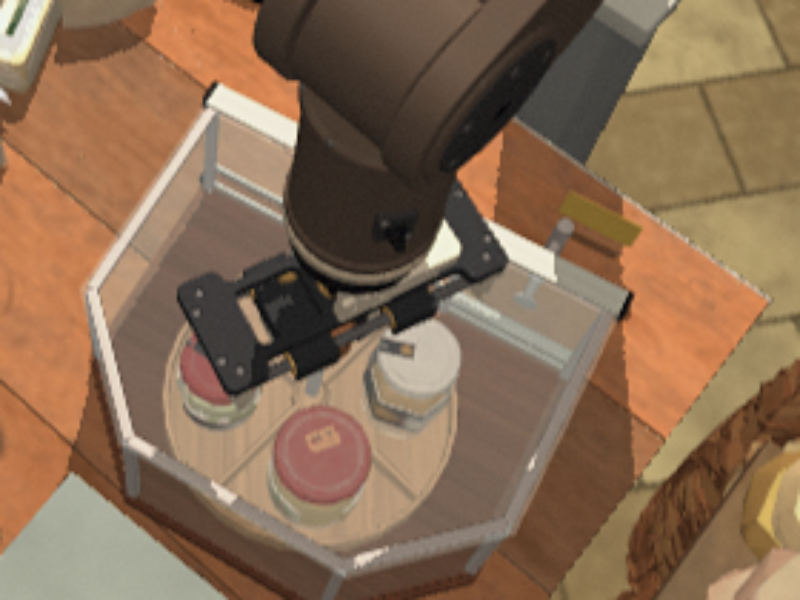

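Call:
carry_out(claw=[3, 3, 3, 3, 3, 3, 3, 3, 3, 3, 3, 3, 3, 3], delta_pos=[[-0.1, -0.05, 0], [-0.1, -0.05, 0], [0, 0, 0], [0, 0, 0], [0, 0, 0], [0, 0, 0], [0, 0, 0], [0, 0, 0], [0, 0, 0], [0, 0, 0], [0, 0, 0], [0, 0, 0], [0, 0, 0], [0, 0, 0]], angular=[[0, 0, 0], [0, 0, 0.02], [0, 0, 0.04], [0, 0, 0.06], [0, 0, 0.06], [0, 0, 0.06], [0, 0, 0.06], [0, 0, 0.06], [0, 0, 0.06], [0, 0, 0.05], [0, 0, 0.03], [0, 0, 0.01], [0, 0, 0], [0, 0, 0]])

```text
clock: 18.3
position: [0.6207, 0.1545, 0.166]
ee_rot: [2.966, 1.032, 0.012]
force: [16.4, 5.1, -10.7]
width: 0.381
gripper_force: 15.0
```

Run:
```python
from h import *
np.set_printoptions(precision=4,suppress=True)
tool([.619,.1543,.1655],YAW+np.pi/2-2.67); s=arm.observe();print(s['joints'],s['force'],s['ft_torque'],s['gripper_force'])
P={c:shot(c) for c in('side','top')}
a=cv2.resize(P['side']['frame'][195:405,260:540],(800,600)); cv2.imwrite('pics/s3.png',a[:,:,::-1])
cv2.imwrite('pics/t3.png',cv2.resize(P['top']['frame'][140:290,140:340,::-1],(800,600)))
for n in('cumin_jar','mustard_jar','olive_jar','honey_jar'):
  for c in P:
    for q in arm.place_of(n,P[c])[:2]: w=at_z(P[c],px(q['centre']),.036); print(n,c,round(q['conf'],2),px(q['centre']).round(1),case(w))
```

```text
yaw -0.9011239042005434 z [ 0.0075  0.0009 -1.    ]
az 0.0010797690045598607
delta cm after turn [-0.1487 -0.0943  0.0481] pos [0.6207 0.1545 0.166 ]
[-0.879   0.6367  0.8886  1.6643 -0.5449  1.0987 -0.7347] [ 16.4275   5.077  -10.7472] [ 1.027  -3.2925  0.0229] 14.999120465945452
honey_jar side 0.61 [297.4 184.6] [-0.2532 -0.331 ]
honey_jar top 0.67 [180.8 288. ] [-0.1457  0.1299]
```

View pics/s3.png

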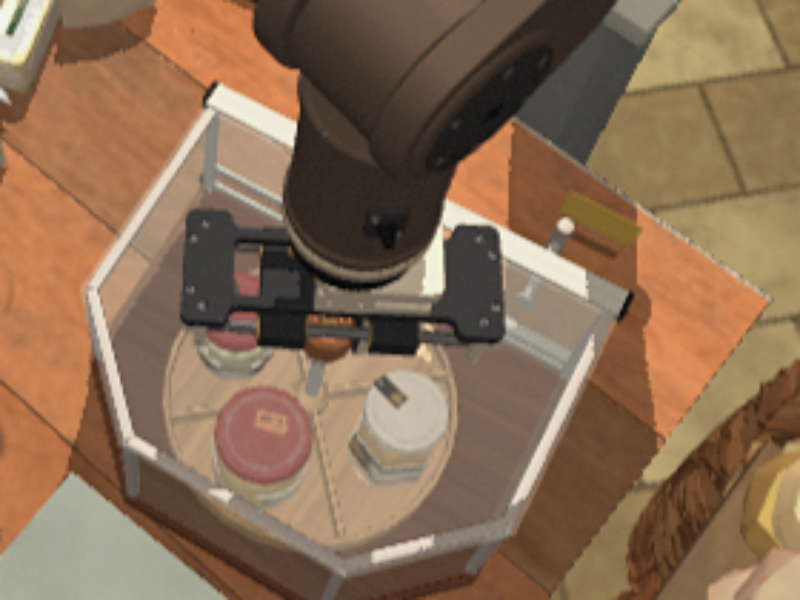

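View pics/t3.png

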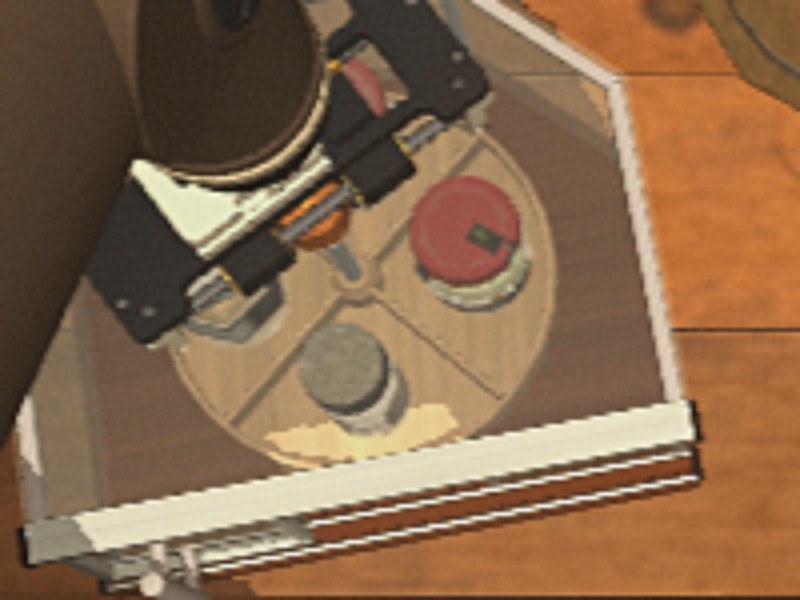

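The jars stand and the guard is open. The dark cap's top is centred at about (345,362) in the top crop, which is pixel (226.3,230.5), close to the window. I'll check that number.

Run:
```python
from h import *
p=shot('top'); 
for c in((345,362),(383,412)): print(case(at_z(p,(140+c[0]/4,140+c[1]/4),.132 if c[1]<400 else .036)))
```

```text
[-0.06442548  0.00175889]
[-0.07195975 -0.00066274]
```

Call:
carry_out(claw=[3, 3, 3, 3, 3, 3, 3, 3, 3, 3], delta_pos=[[0, 0, 0], [0, 0, 0], [0, 0, 0], [0, 0, 0], [0, 0, 0], [0, 0, 0], [0, 0, 0], [0, 0, 0], [0, 0, 0], [0, 0, 0]], angular=[[0, 0, 0], [0, 0, 0], [0, 0, 0], [0, 0, 0], [0, 0, 0], [0, 0, 0], [0, 0, 0], [0, 0, 0], [0, 0, 0], [0, 0, 0]])

```text
clock: 19.85
position: [0.6207, 0.1545, 0.166]
ee_rot: [2.966, 1.032, 0.012]
force: [16.6, 4.3, -11.5]
width: 0.375
gripper_force: 15.0
```

```bash
python3 -c "
from h import *
print(arm.observe()['dq'].round(4)); print(arm.sign_off())"
```

```text
[-0.0005  0.002   0.0012  0.0002 -0.0016  0.     -0.0022]
the job is handed in; nothing more can be done
None
```

The job is handed in (no verdict came back): the guard is open to its stop, the slim spice jar stands about 2 mm off the window's centre line, and the gripper is still holding the knob at 15 N with the carousel still.

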